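# Unlock the tile jig: draw the red pin and park it in the side notch

## Robot

A 7-joint arm with a two-finger parallel gripper is mounted at the origin on the work surface. World frame = base frame: x ahead of the robot, y to its left, z up, the work surface at z = 0. Lengths are in mm, angles in rad, forces in N, time in s.
With the tool pointing down it reaches from about 400 to 875 mm from the base axis. Payload 4.4 kg.
Tool frame: the origin (TCP) lies at the very end of the fingers, on their centre line; the grasp point (between the pads) lies behind it (pinch_z is the z of the grasp point in the tool frame, in mm); z points along the fingers, y is the line along which they close (so a half turn about z gives the same grasp; the last joint's range is limited). The gripper opens to 85 mm and grips with 20 to 120 N. Pads are 22 mm wide; open, the fingers measure 114 mm over their backs; the gripper's body (76 mm by 85 mm) begins 54 mm behind the grasp point. The pads swing forward as they close: fully open they stand 13 mm farther back than shut.
Start: joints at [1.231, 0.628, 0.038, 1.517, -0.027, 0.996, -0.02], TCP at [175.782, -625.794, 231.313] pointing down, gripper open.
Joint ranges: [-3.06, 3.06], [-0.37, 2.12], [-1.25, 1.32], [0.18, 2.47], [-1.1, 4.24], [0.23, 1.98], [-2.94, 2.94]. Speed limits (rad/s): [2.57, 2.57, 3.14, 3.14, 3.14, 3.14, 3.14].

## Interface

Orientations are given as a unit quaternion [x, y, z, w].
In Python, from rig import state, get_image, finish_job, pinch_z gives the robot as it stands. The module is installed in compiled form; this text tells all that it offers.
- The arm moves only by the tool move_arm, never from a script. Its argument "deltas" is a list that holds one entry, the list of rows, each a list of 7 numbers: the shift along the tool's x, y, z in mm, then the turn, a rotation vector about the tool's x, y, z in rad, then the opening, from 0 (shut) to 1 (fully open). In form: [[[dx, dy, dz, wx, wy, wz, jaw], ...]]. A call has 1 to 8 rows; each row shifts and turns the commanded pose from where the row before left it, along the tool's axes as they then stand; what a row does not reach is not made up. A row lasts 1/8 s, in which the tool goes at most 62.5 mm and 10.7 degrees, less where a joint would pass 70% of its speed; a pose out of reach is approached as far as the arm can. A call is refused whole if a number of a shift passes 62.5 or a number of a turn 0.188, either way. A call with a gripper value outside its range is refused whole. The fingers move at their own pace and stop on an object; "force" is the grip in N (left out, the last holds). Time passes only in rows, so rows that do not move let the fingers close. It gives the time, the measured TCP pose, the force, the opening and the grip force at its end, in the units of the state.
- state(): the state, without advancing time (a new reading comes with each control period).
- get_image(name): name is "scene" or "top" or "wrist"; returns a dict with "color" (384x512x3 uint8, red, green, blue), "intrinsics" (3x3 intrinsics, pixels), "pose" (4x4, takes a point from camera to world coordinates). Camera axes: x right, y down, z forward; pixel columns grow to the right and rows downward; lengths in mm; the calibration is good to about 2 mm. The wrist camera is an equidistant fisheye: a pixel r from the principal point sees the ray r / f radians off the axis. A picture is of the moment at which its call begins. There is no depth.
- finish_job(): hands the job in; it is judged then, once.
The state is a dict: "time": time; "joint_pos": joint angles; "joint_vel": joint speeds; "joint_efforts": joint torques, N m; "eef_pos": TCP position; "orientation": TCP orientation; "force": force on the tool from outside, world axes, zero at the start; "ft_torque": the same for the moment, N m; "width": finger opening in mm; "gripper_force": force on a finger pad.
Only numpy, scipy, OpenCV 4.12 (cv2) and the standard library are available. Lean on these libraries where they do the work, as an engineer would, in place of code of your own. Each camera call takes 0.05 s, during which the arm holds its last target. There are 200 camera calls.

## Task

The tile in the wooden jig is ready to come out: draw the red-knobbed lock pin straight up out of its bore in the clamp bar and park it upright in the yellow-edged notch in the side of that bar, shank right inside the notch and collar flat on the bar's top. Leave the blue-knobbed pin seated in its own bore, and let go of the red pin.

Things in the scene. Friction and masses are not known exactly. Their poses are not given: they have to be found in the camera images.
- red_pin: Loose lock pin, upright, 90 g: steel shank 12 mm dia, 40 mm long, tapered nose; steel collar 42 mm dia, 5 mm thick; red knob, a cylinder 28 mm dia, 36 mm tall. Origin: centre of the collar's underside, z up (knob from +5 to +41 mm, shank to -40 mm). Starts with its collar on the bar's top and its shank free in a 15 mm bore (no catch): raise it 42 mm or more to clear.
- blue_pin: Same pin with a blue knob, loose in the other bore; same origin and sizes. It stays where it is.
- jig: Wooden jig fixed to the bench: board 280 x 300 x 16 mm with a clamp bar 80 (x) x 280 (y) mm, flat top 62 mm above the bench; past the bar lies a blue tile. Origin: on the bench under the bar's centre; x across the bar, away from the robot, y along it, z up. Bores at x 0, y +85 and -85 mm, 46 mm deep; which pin is in which varies. Yaw up to 20 degrees either way.
- notch (a point): Parking notch in the bar's side facing the robot (-x), midway between the bores, yellow edges on top: 24 mm wide (y), 40 mm deep (x), open above and at -x, 46 mm down to the board. The point: on its centre line at the height of the bar's top, 24 mm in from the open side, 16 mm short of the closed end; axes as the jig's. Pin origin here = parked.
Not all that is in view belongs to the job. What is shaped like the red_pin but purple or turquoise is not meant.

How it is judged (in metres and radians):
On the way:
1. the red pin is drawn up clear of its bore (raised at least 40 mm) (z of red_pin in the frame of jig above 0.102 m), for 0.1 s.
At the end, for the whole second after the job is handed in: Red pin in the notch: at most 19 mm from the notch point toward the open side, 15 mm toward the closed end, 10 mm sideways; collar within 5 mm of the bar's top, upright within 10 degrees, at rest. Blue pin upright within 10 degrees, within 10 mm of its start (x of red_pin in the frame of notch between -0.019 and 0.015 m and y of red_pin in the frame of notch between -0.01 and 0.01 m and z of red_pin in the frame of notch between -0.005 and 0.005 m and angle between each of red_pin, blue_pin's own z axis and vertical below 0.17 rad and linear speed of red_pin below 0.02 m/s and distance of blue_pin from where it was at the start of the episode below 0.01 m); the robot touches nothing.
It fails at once if the blue pin is pulled up or pushed out of place (moved more than 15 mm) (distance of blue_pin from where it was at the start of the episode above 0.015 m).
It also fails if it takes over 32 s, if anything falls off the work surface, if the arm or the gripper's body presses on something with over 40 N, if the wrist force passes 120 N, or if a joint passes its speed limit or range.

## Working session

There is one attempt and no reset: what is moved stays moved. The work goes in short steps, Python scripts to look and compute and a tool call to move; the robot and the scene stay as the last step left them, time stands still between calls to the robot, and variables do not carry over. Pictures are saved under pics/ and viewed, at most 10 in all, crops included, and the job is handed in when it is done.

Besides the shell and the picture viewer there is one more tool, called as name(argument=value, ...) on one line, values as JSON. move_arm: Moves the arm, as the interface text tells. Its arguments: {"type":"object","properties":{"deltas":{"type":"array"},"force":{"type":"number"}},"required":["deltas"]}

```bash
mkdir -p pics
python3 - <<'E'
from rig import *
import cv2,numpy as np
s=state();print(s,pinch_z)
a=[]
for n in("top","scene"):
    d=get_image(n);print(n,d["intrinsics"],d["pose"]);cv2.imwrite(f"pics/{n}0.png",d["color"][...,::-1])
E
```

```text
{'time': 0.0, 'joint_pos': array([ 1.23119006,  0.62929809,  0.0384085 ,  1.51840091, -0.0269942 ,
        0.99630833, -0.02000833]), 'joint_vel': array([-0.00082561, -0.00052966, -0.00036946, -0.00113899,  0.00016092,
        0.00137254, -0.00140359]), 'joint_efforts': array([ 4.35796237e-04, -5.63400435e+01,  1.22665823e+00, -1.93437159e+01,
        1.10451481e-02,  1.05519631e-02, -6.77296171e-06]), 'eef_pos': array([ 175.62936306, -625.15550485,  230.40909496]), 'orientation': array([ 9.90641504e-01,  1.36486298e-01, -1.33754196e-04, -9.39424755e-04]), 'force': array([-0.0875776 , -0.08532729,  0.16601199]), 'ft_torque': array([ 0.01336599, -0.07370029,  0.02111263]), 'gripper_force': 0.0, 'width': 85.74110489880323} -18.700000000000003
top [[470.13805859   0.         257.32733174]
 [  0.         470.13805859 192.1273607 ]
 [  0.           0.           1.        ]] [[ 1.00195354e-02 -9.97864609e-01  6.45432457e-02  4.49223154e+02]
 [-9.99556047e-01 -1.18059171e-02 -2.73556069e-02  7.84970368e+01]
 [ 2.80591842e-02 -6.42405011e-02 -9.97539894e-01  8.39147095e+02]
 [ 0.00000000e+00  0.00000000e+00  0.00000000e+00  1.00000000e+00]]
scene [[389.34837367   0.         255.76334516]
 [  0.         389.34837367 195.99492115]
 [  0.           0.           1.        ]] [[ 6.41870939e-01  6.18562894e-01 -4.53190517e-01  8.29570532e+02]
 [ 7.66804614e-01 -5.20482928e-01  3.75643721e-01 -2.10867077e+02]
 [-3.51865969e-03 -5.88623367e-01 -8.08399747e-01  6.39843928e+02]
 [ 0.00000000e+00  0.00000000e+00  0.00000000e+00  1.00000000e+00]]
```

View pics/top0.png

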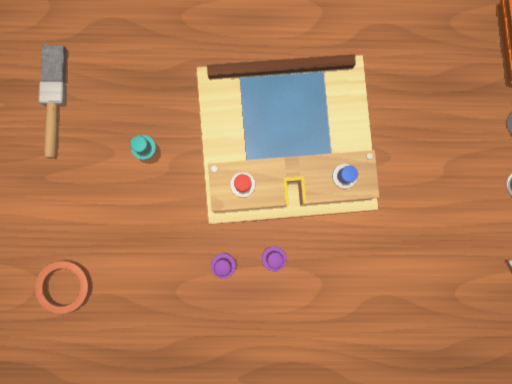

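View pics/scene0.png

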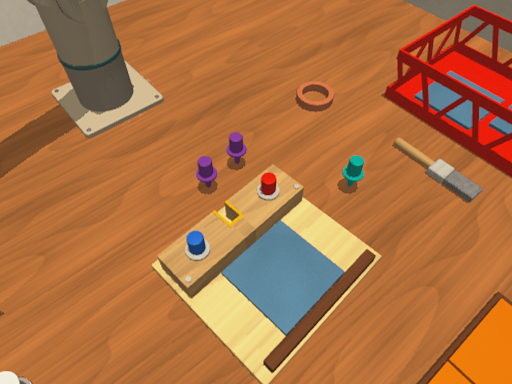

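The top view shows the red knob at about (243,184), the blue knob at (347,175) and the notch's yellow edges around (294,190), opening downward toward the robot. There are purple decoys in front of the bar and a turquoise one to the left.

```bash
cat > h.py <<'E'
import cv2,numpy as np
from rig import *
def mask(img,c,roi):
    h=cv2.cvtColor(img,cv2.COLOR_RGB2HSV).astype(int);H,S,V=h[...,0],h[...,1],h[...,2]
    m={'r':((H<5)|(H>175))&(S>190)&(V>90),'b':(H>108)&(H<125)&(S>170)&(V>90),'y':(H>20)&(H<30)&(S>200)&(V>120)}[c]
    z=np.zeros_like(m);x0,y0,x1,y1=roi;z[y0:y1,x0:x1]=m[y0:y1,x0:x1];return z
def cen(m): v,u=np.nonzero(m);return np.array([u.mean(),v.mean()]),len(u)
def ray(d,p):
    r=d["pose"][:3,:3]@np.linalg.inv(d["intrinsics"])@[*p,1.];return d["pose"][:3,3],r/np.linalg.norm(r)
def atz(d,p,z): o,r=ray(d,p);return o+r*(z-o[2])/r[2]
def tri(rs):
    A=sum(np.eye(3)-np.outer(r,r) for o,r in rs);b=sum((np.eye(3)-np.outer(r,r))@o for o,r in rs);return np.linalg.solve(A,b)
E
python3 - <<'E'
from h import *
t=get_image("top");s=get_image("scene");P={}
for c,rt,rs in(('r',(225,165,262,202),(250,165,290,205)),('b',(330,160,365,192),(180,225,215,262)),('y',(275,165,315,220),(210,195,250,230))):
    a,n=cen(mask(t["color"],c,rt));b,k=cen(mask(s["color"],c,rs))
    P[c]=tri([ray(t,a),ray(s,b)]);print(c,a,n,b,k,P[c].round(1),'z85:',atz(t,a,85 if c!='y' else 62).round(1),atz(s,b,85 if c!='y' else 62).round(1))
d=P['r']-P['b'];print(np.linalg.norm(d[:2]),'yaw',np.arctan2(-d[0],d[1]),'mid',(P['r']+P['b'])/2)
# yellow mask corners
v,u=np.nonzero(mask(t["color"],'y',(275,165,315,220)))
print(u.min(),u.max(),v.min(),v.max())
cv2.imwrite("pics/crop.png",cv2.resize(t["color"][150:230,200:390,::-1],None,fx=4,fy=4,interpolation=cv2.INTER_NEAREST))
E
```

```text
r [nan nan] 0 [268.26865672 183.28358209] 268 [nan nan nan] z85: [nan nan nan] [511.3  82.5  85. ]
b [nan nan] 0 [189. 236.] 2 [nan nan nan] z85: [nan nan nan] [510.3 -89.   85. ]
y [nan nan] 0 [229.94594595 214.78378378] 148 [nan nan nan] z85: [nan nan nan] [507.8  -3.9  62. ]
nan yaw nan mid [nan nan nan]h.py:7: RuntimeWarning: Mean of empty slice.
  def cen(m): v,u=np.nonzero(m);return np.array([u.mean(),v.mean()]),len(u)
  ret = ret.dtype.type(ret / rcount)
Traceback (most recent call last):
ValueError: zero-size array to reduction operation minimum which has no identity
```

Run:
```python
from h import *
t=get_image("top");print(t["pose"],state()["time"]);a=cv2.imread("pics/top0.png");b=t["color"][...,::-1]
print(np.abs(a.astype(int)-b).mean(),[cv2.cvtColor(t["color"],cv2.COLOR_RGB2HSV)[v,u] for u,v in((243,184),(347,175),(287,190),(340,175))])
cv2.imwrite("pics/top1.png",b)
```

```text
[[ 1.00195354e-02 -9.97864609e-01  6.45432457e-02  4.49223154e+02]
 [-9.99556047e-01 -1.18059171e-02 -2.73556069e-02  7.84970368e+01]
 [ 2.80591842e-02 -6.42405011e-02 -9.97539894e-01  8.39147095e+02]
 [ 0.00000000e+00  0.00000000e+00  0.00000000e+00  1.00000000e+00]] 0.25
0.4134470621744792 [array([  3, 162, 241], dtype=uint8), array([110, 135, 227], dtype=uint8), array([ 23, 128, 238], dtype=uint8), array([121,  68, 116], dtype=uint8)]
```

View pics/top1.png

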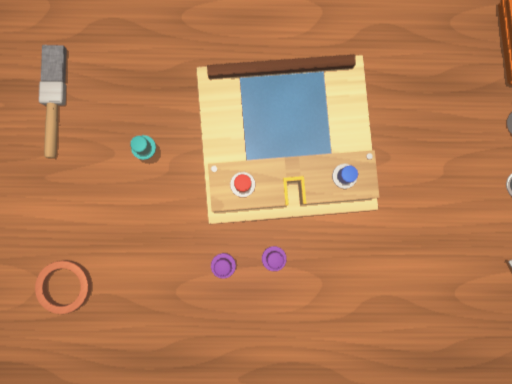

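Same scene as before; my saturation thresholds were too strict for the top view. I'll loosen them.

```bash
sed -i "s/^    m={.*/    m={'r':((H<6)|(H>174))\&(S>150)\&(V>90),'b':(H>105)\&(H<127)\&(S>120)\&(V>90),'y':(H>20)\&(H<30)\&(S>195)\&(V>120)}[c]/" h.py
python3 - <<'E'
from h import *
t=get_image("top");s=get_image("scene");P={}
hs=cv2.cvtColor(t["color"],cv2.COLOR_RGB2HSV)
print(hs[184,234:254].tolist(),hs[190,282:308].tolist())
for c,rt,rs in(('r',(225,165,262,202),(250,165,290,205)),('b',(330,160,365,192),(180,225,215,262)),('y',(275,165,315,220),(210,195,250,230))):
    m=mask(t["color"],c,rt)
    if not m.any(): continue
    a,n=cen(m);b,k=cen(mask(s["color"],c,rs));z=85 if c!='y' else 62
    P[c]=tri([ray(t,a),ray(s,b)]);print(c,a,n,b,k,P[c].round(1),'z:',atz(t,a,z).round(1),atz(s,b,z).round(1))
d=P['r']-P['b'];print(np.linalg.norm(d[:2]),'yaw',np.arctan2(-d[0],d[1]),'mid',(P['r']+P['b'])/2)
cv2.imwrite("pics/crop.png",cv2.resize(t["color"][150:230,200:390,::-1],None,fx=4,fy=4,interpolation=cv2.INTER_NEAREST))
E
```

```text
[[4, 123, 215], [3, 169, 238], [3, 165, 241], [3, 164, 241], [3, 164, 242], [3, 162, 242], [3, 162, 242], [3, 162, 242], [3, 162, 241], [3, 162, 242], [3, 163, 241], [3, 164, 241], [3, 164, 241], [3, 164, 241], [3, 166, 241], [3, 166, 239], [3, 152, 225], [8, 60, 196], [16, 19, 232], [18, 18, 235]] [[18, 112, 226], [18, 118, 224], [21, 155, 225], [25, 166, 240], [25, 159, 241], [23, 128, 238], [22, 96, 240], [22, 92, 240], [22, 94, 240], [22, 94, 241], [22, 93, 241], [22, 92, 240], [22, 93, 241], [22, 92, 240], [22, 94, 240], [21, 97, 237], [17, 110, 214], [16, 108, 139], [16, 110, 125], [19, 137, 156], [22, 166, 224], [25, 167, 241], [24, 159, 240], [21, 132, 232], [17, 113, 226], [17, 112, 224]]
r [242.27184466 182.81067961] 206 [268.27536232 183.31521739] 276 [512.4  81.9  86.5] z: [512.7  82.2  85. ] [511.4  82.4  85. ]
b [348.96842105 173.52105263] 190 [195.6163142  242.24773414] 331 [529.6 -88.9  90.5] z: [530.  -90.5  85. ] [526.9 -87.4  85. ]
171.7004632408225 yaw 0.10046725730281865 mid [521.01777306  -3.50228361  88.48612796]
```

View pics/crop.png

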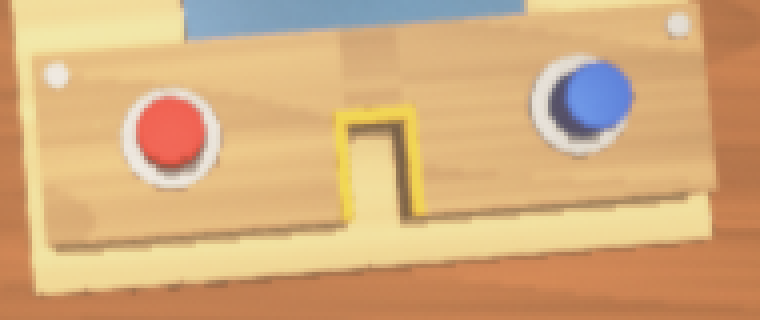

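The crop shows the red pin at about (242,183), the blue pin at (348,174) and the notch centred at about (294.5,190), closed end at row 179. That puts red near (512,82) mm and the yaw near 0.1 rad. Now I'll move over it.

move_arm(deltas=[[[0,0,-5,0,0,0.085,1],[0,0,-5,0,0,0.085,1],[30,-48,-5,0,0,0,1],[30,-48,-5,0,0,0,1],[30,-48,-5,0,0,0,1],[30,-48,-5,0,0,0,1],[30,-48,-5,0,0,0,1],[30,-48,-5,0,0,0,1]]], force=40)

```text
time: 1.35
eef_pos: [325.7, -319.1, 271.7]
orientation: [0.999, 0.052, 0.0, 0.0]
force: [0.6, 0.5, 1.5]
width: 85.3
gripper_force: 0.0
```

move_arm(deltas=[[[30,-48,0,0,0,0,1],[30,-48,0,0,0,0,1],[30,-48,0,0,0,0,1],[30,-48,0,0,0,0,1],[30,-48,0,0,0,0,1],[30,-48,0,0,0,0,1],[30,-48,0,0,0,0,1],[0,0,0,0,0,0,1]]])

```text
time: 2.35
eef_pos: [500.6, 40.6, 271.4]
orientation: [0.998, 0.056, 0.001, -0.001]
force: [0.4, -0.9, 0.7]
width: 85.4
gripper_force: 0.0
```

Run:
```python
from h import *
s=state();print(s["eef_pos"],s["orientation"],s["time"])
w=get_image("wrist");print(w["intrinsics"],w["pose"]);np.save("w.npy",w,allow_pickle=True)
cv2.imwrite("pics/w0.png",w["color"][...,::-1])
```

```text
[500.57651112  40.63407928 271.38136093] [ 9.98427831e-01  5.60284084e-02  9.27116497e-04 -1.35093572e-03] 2.35
[[297.31863964   0.         252.32918978]
 [  0.         297.31863964 191.40740071]
 [  0.           0.           1.        ]] [[ 1.10791114e-01 -9.40183397e-01 -3.22149824e-01  5.84068006e+02]
 [-9.93841668e-01 -1.05466793e-01 -3.39925634e-02  4.92811055e+01]
 [-2.01686502e-03  3.23931993e-01 -9.46078219e-01  4.13715136e+02]
 [ 0.00000000e+00  0.00000000e+00  0.00000000e+00  1.00000000e+00]]
```

View pics/w0.png

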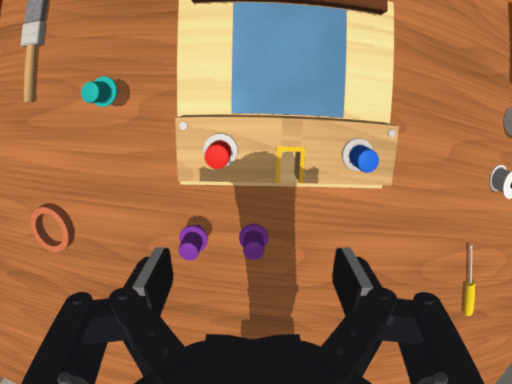

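The wrist view shows the red knob at (217,155), the blue at (365,158), the notch's top edges at u 278 to 304 with its closed end at v 149, and the bar corner screws at (183,126) and (392,132).

```bash
cat >> h.py <<'E'
def fray(d,p):
    K=d["intrinsics"];q=(np.array(p)-K[:2,2])/K[0,0];r=np.linalg.norm(q)
    v=np.array([*(q/r*np.sin(r)),np.cos(r)]);return d["pose"][:3,3],d["pose"][:3,:3]@v
def fz(d,p,z): o,r=fray(d,p);return o+r*(z-o[2])/r[2]
E
python3 - <<'E'
from h import *
w=np.load("w.npy",allow_pickle=True).item()
P={}
t=get_image("top");s=get_image("scene")
for c,rw,rt,rs in(('r',(198,135,240,175),(225,165,262,202),(250,165,290,205)),('b',(338,135,385,180),(330,160,365,192),(180,225,215,262))):
    p,n=cen(mask(w["color"],c,rw));a,_=cen(mask(t["color"],c,rt));b,_=cen(mask(s["color"],c,rs))
    print(c,p,n,fz(w,p,85).round(1),atz(t,a,85).round(1),atz(s,b,85).round(1));P[c]=tri([fray(w,p),ray(t,a),ray(s,b)]);print(P[c].round(1))
# yellow
h=cv2.cvtColor(w["color"],cv2.COLOR_RGB2HSV)
for r in (150,165,172,178): print(r,h[r,272:310].tolist() if r==165 else '')
f=lambda L,g,z=62:[g(d,p,z)[:2].round(1).tolist() for d,p in L]
L=[(w,x) for x in((278,165),(303.5,165),(278,149),(304,149.5),(183,126),(392,132))];print('wrist',f(L,fz))
T=[(t,x) for x in((285.5,190),(303.7,190),(294,178.7),(214.1,168.9),(369.6,156.1))];print('top',f(T,atz))
E
```

```text
r [217.55229358 154.50825688] 545 [511.6  81.5  85. ] [nan nan nan] [511.1  82.4  85. ]
[nan nan nan]
b [363.96526508 158.27605119] 547 [528.1 -89.3  85. ] [nan nan nan] [526.9 -87.4  85. ]
[nan nan nan]
150 
165 [[16, 123, 143], [17, 125, 141], [17, 126, 142], [17, 141, 147], [19, 184, 161], [20, 211, 173], [20, 214, 173], [19, 193, 173], [18, 151, 169], [18, 119, 170], [18, 115, 171], [18, 113, 171], [18, 114, 172], [18, 113, 171], [18, 114, 170], [18, 114, 170], [18, 115, 171], [18, 113, 171], [18, 116, 170], [18, 114, 170], [18, 113, 171], [18, 114, 165], [18, 118, 136], [17, 120, 100], [17, 126, 89], [17, 120, 87], [16, 125, 90], [19, 166, 135], [21, 204, 224], [23, 210, 243], [23, 210, 246], [22, 199, 243], [19, 149, 231], [17, 126, 223], [17, 124, 223], [17, 122, 223], [17, 121, 223], [17, 123, 222]]
172 
178 
wrist [[501.6, 9.3], [505.4, -22.0], [521.3, 11.9], [524.6, -19.6], [537.6, 128.7], [563.7, -131.4]]
top [[503.6, 10.4], [504.0, -19.9], [522.6, -3.6], [537.2, 129.3], [562.3, -130.5]]h.py:7: RuntimeWarning: Mean of empty slice.
  def cen(m): v,u=np.nonzero(m);return np.array([u.mean(),v.mean()]),len(u)
  ret = ret.dtype.type(ret / rcount)
```

Jig yaw is about 0.098, its centre about (520.3,-3.8), the red pin about (511.8,81.7) and the notch point about (504.4,-5.4).

move_arm(deltas=[[[5,-20,20,0,0,0.014,0.7],[10,-20,40,0,0,0,0.7],[0,0,50,0,0,0,0.7],[0,0,36,0,0,0,0.7],[0,0,0,0,0,0,0.7],[0,0,0,0,0,0,0.7]]])

```text
time: 3.25
eef_pos: [511.0, 75.6, 126.6]
orientation: [0.999, 0.044, 0.001, 0.0]
force: [0.3, -0.2, 0.5]
width: 60.0
gripper_force: 0.0
```

Run:
```python
from h import *
s=state();print(s["eef_pos"],s["orientation"],s["time"],s["width"],s["force"])
w=get_image("wrist");cv2.imwrite("pics/w1.png",w["color"][...,::-1])
for z in(85,):
  p,n=cen(mask(w["color"],'r',(150,100,350,383)));print(p,n,fz(w,p,z))
```

```text
[510.98167534  75.57829386 126.5995405 ] [9.99031116e-01 4.39994944e-02 9.31959729e-04 7.34743577e-05] 3.25 60.044996507528154 [ 0.31176846 -0.17064751  0.47107117]
[242.76927195 218.94593148] 1868 [511.71260131  81.74334659  85.        ]
```

View pics/w1.png

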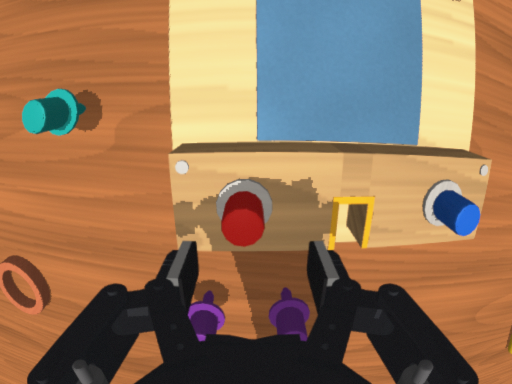

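The wrist view shows the red knob at (243,219), slightly to the left of the jaw centreline. Correct by 6 mm and descend.

move_arm(deltas=[[[1.4,-6,0,0,0,-0.01,0.7],[0,0,20,0,0,0,0.7],[0,0,20,0,0,0,0.7],[0,0,10,0,0,0,0.7],[0,0,0,0,0,0,0.7],[0,0,0,0,0,0,0.7]]])

```text
time: 4.05
eef_pos: [511.6, 82.8, 76.0]
orientation: [0.999, 0.05, 0.001, -0.0]
force: [0.3, 0.4, -0.0]
width: 60.0
gripper_force: 0.0
```

Run:
```python
from h import *
s=state();print(s["eef_pos"],s["orientation"],s["time"],s["width"],s["force"])
w=get_image("wrist")
p,n=cen(mask(w["color"],'r',(150,100,350,383)));print(p,n,fz(w,p,85))
```

```text
[511.56214024  82.78271973  76.0497809 ] [ 9.98753397e-01  4.99116709e-02  6.79930194e-04 -1.22684925e-04] 4.05 60.00210740239815 [ 0.29108632  0.40995045 -0.00423767]
[253.8946281  260.98612751] 3388 [511.29764117  81.58504088  85.        ]
```

move_arm(deltas=[[[0,1,2,0,0,0,0.7],[0,0,0,0,0,0,0],[0,0,0,0,0,0,0],[0,0,0,0,0,0,0],[0,0,0,0,0,0,0],[0,0,0,0,0,0,0]]], force=40)

```text
time: 4.85
eef_pos: [511.1, 81.6, 73.6]
orientation: [0.999, 0.05, 0.0, 0.0]
force: [-1.1, -0.8, 5.5]
width: 27.0
gripper_force: 39.3
```

move_arm(deltas=[[[0,0,-10,0,0,0,0],[0,0,-15,0,0,0,0],[0,0,-15,0,0,0,0],[0,0,-15,0,0,0,0],[0,0,0,0,0,0,0],[0,0,0,0,0,0,0]]])

```text
time: 5.6
eef_pos: [510.9, 81.5, 128.3]
orientation: [0.999, 0.05, -0.0, 0.0]
force: [-0.0, 0.4, -1.2]
width: 26.7
gripper_force: 39.4
```

Run:
```python
from h import *
s=state();print(s["eef_pos"],s["orientation"],s["time"],s["width"],s["force"])
d=get_image("scene");cv2.imwrite("pics/s2.png",cv2.resize(d["color"][120:300,130:380,::-1],None,fx=3,fy=3))
```

```text
[510.89866671  81.47528548 128.30703387] [ 9.98757560e-01  4.98330282e-02 -6.12468405e-05  4.33848109e-05] 5.6 26.71272860022367 [-0.03429649  0.43253999 -1.15704289]
```

View pics/s2.png

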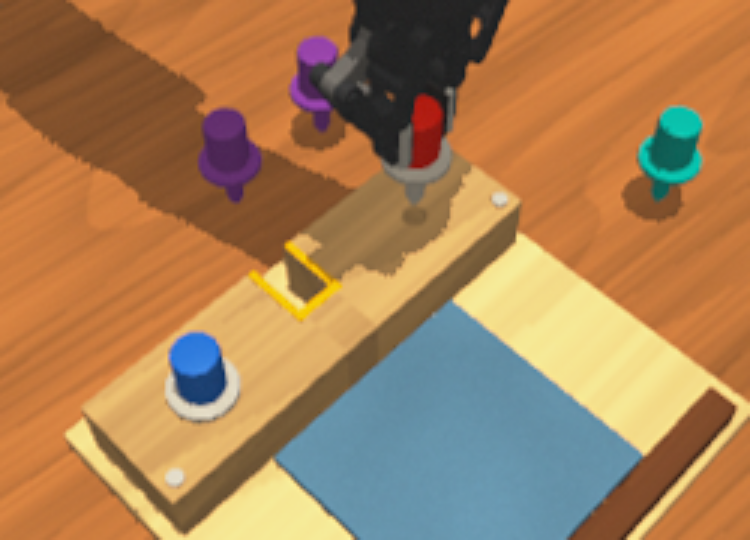

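The red pin is held upright, clear of the bore, and the blue pin is still seated. Now move across to the notch.

move_arm(deltas=[[[-3.6,15,0,0,0,0,0],[-4,20,0,0,0,0,0],[-4,20,0,0,0,0,0],[-4,20,0,0,0,0,0],[0,10.4,0,0,0,0,0],[0,0,0,0,0,0,0],[0,0,0,0,0,0,0]]])

```text
time: 6.52
eef_pos: [504.1, -4.2, 128.3]
orientation: [0.999, 0.05, 0.0, -0.0]
force: [0.9, -0.6, -1.3]
width: 26.9
gripper_force: 39.5
```

Run:
```python
from h import *
s=state();print(s["eef_pos"],s["orientation"],s["time"],s["width"],s["force"])
w=get_image("wrist");a=w["color"][170:330,150:390,::-1]
d=get_image("scene");b=d["color"][150:260,160:325,::-1]
cv2.imwrite("pics/m3.png",np.hstack([cv2.resize(a,(400,267)),cv2.resize(b,(400,267))]))
```

```text
[504.1381582   -4.17314516 128.25416743] [ 9.98734791e-01  5.02863699e-02  4.21513507e-05 -3.10878243e-04] 6.525 26.90554042017454 [ 0.94033046 -0.63149134 -1.31790265]
```

View pics/m3.png

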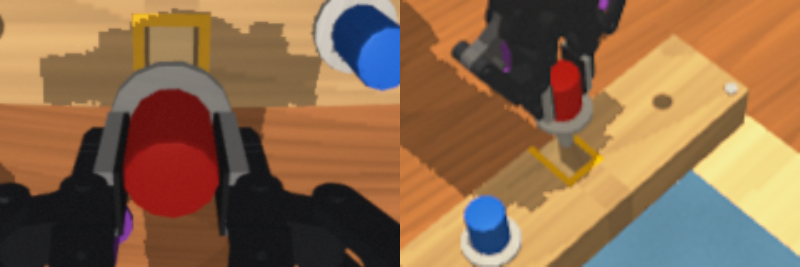

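The pin sits over the notch, aligned with the yellow edges. Nudge 1 mm sideways and lower.

move_arm(deltas=[[[0,1,0,0,0,0,0],[0,0,10,0,0,0,0],[0,0,10,0,0,0,0],[0,0,10,0,0,0,0],[0,0,0,0,0,0,0]]])

```text
time: 7.25
eef_pos: [503.3, -5.9, 97.2]
orientation: [0.999, 0.05, -0.001, -0.0]
force: [-0.9, 0.6, -0.6]
width: 26.7
gripper_force: 39.5
```

move_arm(deltas=[[[0,0,8,0,0,0,0],[0,0,8,0,0,0,0],[0,0,7,0,0,0,0],[0,0,0,0,0,0,0],[0,0,0,0,0,0,0]]])

```text
time: 7.88
eef_pos: [504.3, -5.9, 75.3]
orientation: [0.999, 0.05, 0.0, 0.0]
force: [0.2, 0.2, -1.6]
width: 26.6
gripper_force: 39.5
```

move_arm(deltas=[[[0,0,1.5,0,0,0,0],[0,0,0,0,0,0,0],[0,0,0,0,0,0,0]]])

```text
time: 8.25
eef_pos: [504.2, -6.0, 73.9]
orientation: [0.999, 0.05, 0.0, 0.0]
force: [0.9, 0.4, -0.6]
width: 27.1
gripper_force: 39.5
```

move_arm(deltas=[[[0,0,0.4,0,0,0,0],[0,0,0,0,0,0,0.6],[0,0,0,0,0,0,0.6],[0,0,0,0,0,0,0.6],[0,0,-15,0,0,0,0.6],[0,0,-30,0,0,0,0.6],[0,0,-50,0,0,0,0.6],[0,0,-50,0,0,0,0.6]]])

```text
time: 9.25
eef_pos: [503.9, -5.9, 220.8]
orientation: [0.999, 0.05, 0.0, -0.0]
force: [1.4, -0.3, 0.6]
width: 51.4
gripper_force: 0.0
```

move_arm(deltas=[[[-40,0,0,0,0,0,0.6],[-40,0,0,0,0,0,0.6],[0,0,0,0,0,0,0.6],[0,0,0,0,0,0,0.6]]])

```text
time: 9.75
eef_pos: [425.7, -13.9, 219.4]
orientation: [0.999, 0.05, 0.001, 0.0]
force: [-0.0, 0.2, 0.6]
width: 51.4
gripper_force: 0.0
```

Run:
```python
from h import *
s=state();print(s["eef_pos"],s["time"],s["width"],s["force"])
w=get_image("wrist");d=get_image("scene")
for c,r in(('r',(200,50,320,300)),('b',(320,50,450,300))):
    p,n=cen(mask(w["color"],c,r));q,k=cen(mask(d["color"],c,(215,170,260,225) if c=='r' else (180,225,215,262)));print(c,p,n,fz(w,p,85),atz(d,q,85))
a=w["color"][60:260,130:430,::-1];b=d["color"][150:260,160:325,::-1]
cv2.imwrite("pics/m4.png",np.hstack([cv2.resize(a,(400,267)),cv2.resize(b,(400,267))]))
```

```text
[425.68275108 -13.85400807 219.36635704] 9.75 51.43340532332511 [-0.01246071  0.19739015  0.60531537]
r [252.32722144  97.01269394] 709 [505.99472325  -6.34062309  85.        ] [503.97853583  -5.91272086  85.        ]
b [342.16024096  84.34337349] 830 [529.0978171  -88.79187724  85.        ] [526.88101815 -87.38314976  85.        ]
```

View pics/m4.png

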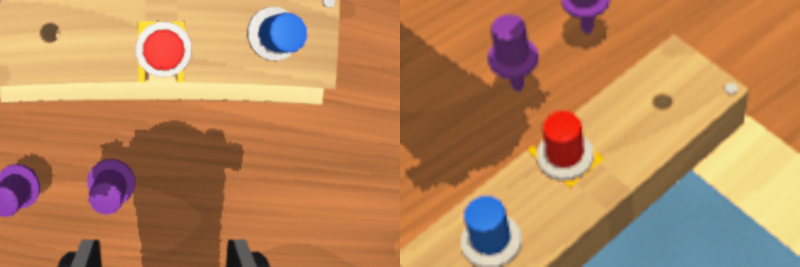

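The red pin is upright in the notch, collar flat, at about (504,-6) against a target of (504.4,-5.4). The blue pin has not moved and the gripper is clear.

```bash
python3 -c "
from rig import *
print(finish_job())"
```

```text
the job is handed in; nothing more can be done
None
```

The red pin was drawn out, parked upright in the notch and released, with the blue pin still seated; I handed the job in at about 10 s, and the hand-in returned no verdict.

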